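# Lock the engraver's vise head with its lock pin

### The arm

A 7-joint arm with a two-finger parallel gripper is mounted at the origin on the work surface. World frame = base frame: x ahead of the robot, y to its left, z up, the work surface at z = 0. Lengths are in m, angles in rad, forces in N, time in s.
With the tool pointing down it reaches from about 0.4 to 0.85 m from the base axis. Payload 10.4 kg.
Tool frame: the origin (TCP) lies at the very end of the fingers, on their centre line; the grasp point (between the pads) lies 19 mm behind it (manip.pinch_z is the distance from the TCP to the grasp point, in m); z points along the fingers, y is the line along which they close (so a half turn about z gives the same grasp; the last joint's range is limited). The gripper opens to 85 mm and grips with 20 to 120 N. Pads are 22 mm wide; open, the fingers measure 114 mm over their backs; the gripper's body (76 mm by 85 mm) begins 54 mm behind the grasp point. The pads swing forward as they close: fully open they stand 13 mm farther back than shut.
Start: joints at [1.1, 0.332, -0.065, 1.46, 0.022, 1.35, -0.088], TCP at [0.271, -0.563, 0.231] pointing down, gripper open.
Joint ranges: [-2.6, 2.6], [-0.5, 2.12], [-1.47, 1.34], [0.16, 2.42], [-1.27, 4.41], [0.06, 2.06], [-2.6, 2.6]. Speed limits (rad/s): [2.22, 2.22, 2.79, 2.79, 3.14, 3.14, 3.14].

### API

Orientations are given as a unit quaternion [x, y, z, w].
In Python, from workcell import manip gives the robot as it stands. The module is installed in compiled form; this text tells all that it offers.
- The arm moves only by the shell command python3 -m creep 'ROWS' [OPENING] [FORCE]. ROWS is a JSON object of lists of equal length, an entry for each row: "slide": the shift along the tool's x, y, z in m, a list of three; "twist": the turn about the tool's z in degrees. A call has 1 to 8 rows; each row shifts and turns the commanded pose from where the row before left it, along the tool's axes as they then stand; what a row does not reach is not made up. A row lasts 1/8 s, in which the tool goes at most 62.5 mm and 10.7 degrees, less where a joint would pass 70% of its speed; a pose out of reach is approached as far as the arm can. A call with a gripper value outside its range is refused whole. OPENING is the opening in per cent of the stroke, from 0 (shut) to 100 (fully open), set as the call begins (- or left out, the last holds). The fingers move at their own pace and stop on an object; FORCE is the grip in N (left out, the last holds). Time passes only in rows, so rows that do not move let the fingers close. It gives the time, the measured TCP pose, the force, the opening and the grip force at its end, in the units of the state.
- manip.get_obs(): the state, without advancing time (a new reading comes with each control period).
- manip.camera(name): name is "scene" or "side" or "wrist"; returns (picture, depth): 384x512x3 uint8, blue, green, red; 384x512 float32, m along the optical axis (not along the pixel's ray), 0 where there is no reading.
- manip.camera_params(name): a dict with "intrinsics" (3x3 intrinsics, pixels), "dist_coeffs" ([k1, k2, p1, p2, k3] as OpenCV has them; the pictures are not rectified), "R" (3x3) and "t" (3): a world point X has camera coordinates R X + t. Camera axes: x right, y down, z forward; pixel columns grow to the right and rows downward; lengths in m; the calibration is good to about 2 mm. A picture is of the moment at which its call begins: read the wrist's pose just before it. camera_params takes no time and is no camera call; for the wrist camera it gives the pose at the moment of the call.
- manip.hand_in(): hands the job in; it is judged then, once.
The state is a dict: "clock": time; "joint_pos": joint angles; "joint_velocities": joint speeds; "tau": joint torques, N m; "position": TCP position; "ee_rot": TCP orientation; "ft_force": force on the tool from outside, world axes, zero at the start; "torque": the same for the moment, N m; "grip_width": opening from 0.0 (shut) to 1.0 (fully open); "grasp_force": force on a finger pad.
Only numpy, scipy, OpenCV 4.12 (cv2) and the standard library are available. Lean on these libraries where they do the work, as an engineer would, in place of code of your own. Each camera call takes 0.05 s, during which the arm holds its last target. There are 200 camera calls.

### The job

Take the steel lock pin out of the wooden tool block, put it into the guide bushing on the rim of the vise's swivelling head, and lock the head: under light pressure swivel the head, feeling with the pin along the hidden face of the ball below, until the pin drops into one of the lock holes, then push it fully home so that its collar sits on the bushing, and let go. Never lean hard on the pin or the vise, and leave the other tools where they are.

Things in the scene. Friction and masses are not known exactly. Their poses are not given: they have to be found in the camera images.
- lock_pin: Loose plain steel lock pin, 50 to 80 g, upright in one of the tool block's three holes: a round shank 8 mm thick and 31 mm long (2 mm chamfer at the tip), above it a collar 20 mm across and 4 mm thick, then a knurled grip 14 mm across, 4 to 38 mm above the origin. Origin on the axis at the collar's underside, z up the grip.
- pin_grip (a point): Where to hold the lock pin: on its axis, 24 mm above the collar's underside (the fingers then clear whatever the collar sits on). Draw the pin straight up 35 mm or more to clear the block. Hold it firmly (40 N or more) and upright.
- pin_tip (a point): The tip of the lock pin, on its axis, 31 mm below the collar's underside.
- bushing (a point): Centre of the mouth of the guide bushing on the vise head, 81 mm above the bench, 52 mm from the head's swivel axis: flat top of a round boss 22 mm across that stands 6 mm above the head's disc. Bore 9.2 mm, lead-in 15 mm wide at the mouth and 4 mm deep, 18 mm long down through the head. z up, x outward from the swivel axis. The pin is home when its collar sits on the boss.
- face_under (a point): Point straight below the bushing on the hidden flat face of the ball, 19 mm below the bushing's mouth; moves with the head. A pin standing on the face has its collar 12 mm above the boss; over a lock hole it goes the last 12 mm down. A spring ball in the bore grips the pin: moving it down takes about 1 to 4 N, more under side load; it does not fall by its weight.
- head: Swivelling head of the vise: steel disc 131 mm across, top 75 mm above the bench; in its middle jaws closed on a brass plaque, up to 106 mm high and 37 mm from the axis; the bushing near the rim. Origin on the vertical swivel axis at bench height, x towards the bushing. Turns either way without a stop against 0.12 N m of drag (2 to 3 N at the bushing) and stays where left.
- vise: Ball vise, fixed: rubber ring 140 mm across, in it a steel ball that does not turn. Origin on the bench on the swivel axis; yaw tells nothing. Out of sight under the disc the ball's face has eight lock holes 10 mm wide, 45 degrees (41 mm of arc) apart on the bushing's 52 mm radius. At first the next is 8 to 32 mm of arc away, either way; any will do. A push of 6 to 12 N is plenty; 40 N spoils it.
- rack: Wooden tool block, 62 by 178 by 45 mm high, fixed on the bench. Origin at the centre of its underside; three 10 mm holes 36 mm deep in a row along its y axis, at y = -60, 0 and 60 mm.
- graver: Bystander in another hole of the block: graver with a dark mushroom-shaped wooden handle, 51 mm high above the block. Origin on its axis at the block's top, z up.
- burnisher: Bystander in the third hole: burnisher with a light pear-shaped wooden handle, 46 mm high above the block. Origin on its axis at the block's top, z up.
- hammer: Bystander: small hammer, 200 mm long, lying on the bench beyond the work.
- parts_box: Bystander: clear open parts box, 80 by 100 by 32 mm, on the bench.

How it is judged:
On the way:
1. the pin's tip is in the bushing, standing on the blind face of the ball (z of pin_tip in the frame of bushing between -0.024 and -0.012 m and horizontal distance between pin_tip and bushing below 0.003 m), for 0.1 s.
At the end, for the whole second after the job is handed in: The pin stands in the bushing with its collar down on it (gap under 2 mm, within 3 mm of the bushing's axis, upright within 0.1 rad), let go and at rest, and the head is at rest; the other tools are within 20 mm of where they stood and the graver and burnisher still stand (z of lock_pin in the frame of bushing below 0.002 m and horizontal distance between lock_pin and bushing below 0.003 m and angle between lock_pin's own z axis and vertical below 0.1 rad and linear speed of lock_pin below 0.01 m/s and angular speed of head below 0.05 rad/s); the robot touches nothing.
It fails at once if the pin and the vise press on each other with more than 40 N in all (contact force between lock_pin and vise above 40 N).
It fails at once if the robot itself leans on the vise with more than 25 N (contact force between any of the fingers, the arm and vise above 25 N).
It fails at once if another tool is moved by more than 20 mm or tipped over (distance of any of graver, burnisher, hammer, parts_box from where it was at the start of the episode above 0.02 m or angle between any of graver, burnisher's own z axis and vertical above 0.5 rad).
It also fails if it takes over 58 s, if anything falls off the work surface, if the arm or the gripper's body presses on something with over 40 N, if the wrist force passes 120 N, or if a joint passes its speed limit or range.

## Working session

There is one attempt and no reset: what is moved stays moved. The work goes in short steps, Python scripts to look and compute and a shell command to move; the robot and the scene stay as the last step left them, time stands still between calls to the robot, and variables do not carry over. Pictures are saved under pics/ and viewed, at most 10 in all, crops included, and the job is handed in when it is done.

```bash
mkdir -p pics; cat > h.py <<'E'
import numpy as np, cv2, sys
from workcell import manip
from scipy.spatial.transform import Rotation as Ro
def shot(n,f):
    p=manip.camera_params(n); im,d=manip.camera(n); cv2.imwrite(f'pics/{f}.png',im); np.savez(f'pics/{f}.npz',im=im,d=d,K=p['intrinsics'],D=p['dist_coeffs'],R=p['R'],t=p['t']); return im,d,p
def load(f):
    z=np.load(f'pics/{f}.npz'); return z
def ray(z,uv):
    n=cv2.undistortPoints(np.array([[uv]],float),np.array(z['K'],float),np.array(z['D'],float))[0,0]
    R=np.array(z['R']); c=-R.T@np.array(z['t']); return c,R.T@np.array([n[0],n[1],1.])
def onplane(z,uv,h):
    c,d=ray(z,uv); return c+d*(h-c[2])/d[2]
def cloud(z):
    d=z['d']; v,u=np.mgrid[:384,:512]
    n=cv2.undistortPoints(np.stack([u,v],-1).reshape(-1,1,2).astype(float),z['K'],z['D'])[:,0]
    P=np.c_[n,np.ones(len(n))]*d.reshape(-1,1)
    return ((P-z['t'])@z['R']).reshape(384,512,3)
def tool(P):  # world displacement -> tool axes relative to TCP
    o=manip.get_obs(); return Ro.from_quat(o['ee_rot']).inv().apply(np.array(P)-o['position'])
E
python3 - <<'E'
from h import *
for n in('scene','side','wrist'): shot(n,n+'0')
a=np.hstack([cv2.imread('pics/scene0.png'),cv2.imread('pics/side0.png')])
cv2.imwrite('pics/both.png',cv2.resize(a,(800,300)))
o=manip.get_obs();print({k:np.round(v,3) for k,v in o.items()},manip.pinch_z)
for n in('scene','side','wrist'):
    z=load(n+'0');print(n,-z['R'].T@z['t'],z['R'][2])
E
```

```text
{'clock': np.float64(0.15), 'joint_pos': array([ 1.1  ,  0.333, -0.065,  1.461,  0.022,  1.35 , -0.089]), 'joint_velocities': array([ 0.001, -0.003, -0.   , -0.002, -0.002,  0.001, -0.001]), 'tau': array([ 0.0000e+00, -6.2583e+01,  4.9000e-02, -3.9185e+01,  1.6000e-02,
        8.0000e-03, -0.0000e+00]), 'position': array([ 0.27 , -0.563,  0.231]), 'ee_rot': array([ 0.975,  0.222, -0.   , -0.001]), 'ft_force': array([-0.227, -0.859, -0.366]), 'torque': array([-0.009,  0.   ,  0.018]), 'grasp_force': np.float64(0.0), 'grip_width': np.float64(1.004)} 0.0187
scene [1.02087565 0.24119898 0.74058417] [-0.47339583 -0.28375752 -0.83389332]
side [0.295711   0.39145469 0.55672523] [ 0.49706881 -0.53341835 -0.68438839]
wrist [ 0.33223089 -0.53420812  0.37255702] [-0.24113976 -0.11521327 -0.96362727]
```

View pics/both.png

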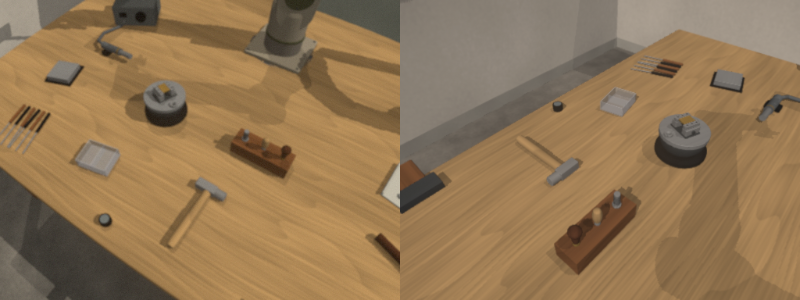

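View pics/scene0.png

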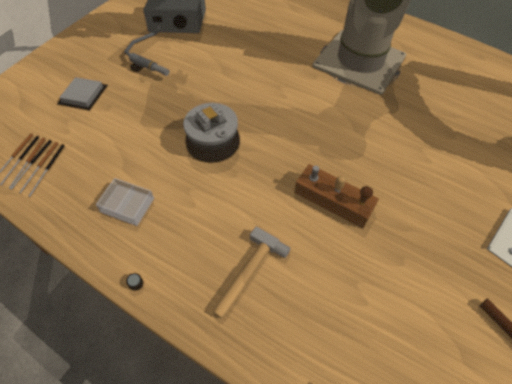

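The scene view shows the pin at about (314,172), the burnisher at (339,185), the graver at (366,193) and the vise disc at (211,122). In the side view the pin is near (279,256).

```bash
python3 - <<'E'
from h import *
s=cv2.imread('pics/scene0.png');d=cv2.imread('pics/side0.png')
t=[cv2.resize(c,(400,300),interpolation=cv2.INTER_CUBIC) for c in (s[95:170,160:260],s[150:225,290:390],d[130:220,310:430],d[225:345,190:350])]
cv2.imwrite('pics/crop.png',np.vstack([np.hstack(t[:2]),np.hstack(t[2:])]))
for f,b in (('scene0',(95,170,160,260)),('side0',(130,220,310,430)),('scene0',(150,225,290,390)),('side0',(225,345,190,350))):
    z=load(f);P=cloud(z)[b[0]:b[1],b[2]:b[3]].reshape(-1,3)
    top=P[(abs(P[:,2]-.075)<.004)] ; print(f,len(top),top.mean(0) if len(top) else '',top.min(0),top.max(0))
    r=P[abs(P[:,2]-.045)<.003]; print(' z45',len(r),cv2.minAreaRect(r[:,:2].astype(np.float32)))
E
```

```text
scene0 1163 [ 0.53412478 -0.18174316  0.07515975] [ 0.45837781 -0.25319001  0.07100262] [ 0.59097652 -0.12408434  0.07897029]
 z45 41 ((0.560676097869873, -0.15667575597763062), (0.027510883286595345, 0.09979278594255447), 42.57912063598633)
side0 1474 [ 0.51709298 -0.1736467   0.07470555] [ 0.45966953 -0.25338863  0.0710139 ] [ 0.59007517 -0.12219863  0.07897006]
 z45 80 ((0.5081902146339417, -0.14576870203018188), (0.10759185999631882, 0.03368214890360832), 20.996623992919922)
scene0 49 [0.52731098 0.14198675 0.07514046] [0.51990201 0.0856755  0.07102467] [0.53239166 0.21639251 0.07897591]
 z45 1511 ((0.5211313366889954, 0.1518007516860962), (0.17885863780975342, 0.06443362683057785), 89.2656021118164)
side0 83 [0.51542826 0.14251354 0.07513421] [0.50989993 0.08889092 0.07104984] [0.52516348 0.22042414 0.0789646 ]
 z45 3215 ((0.5204533934593201, 0.15272191166877747), (0.17920950055122375, 0.06358150392770767), 89.11255645751953)
```

View pics/crop.png

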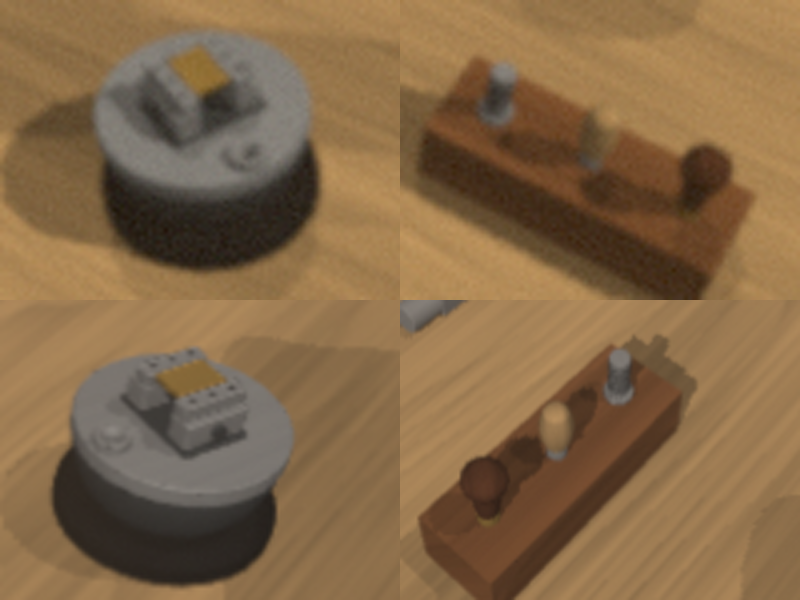

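The crops show the bushing at scene (220.8,133) and side (343.9,170.8). The pin's top is at scene (315.5,168) and side (278,247.4), in the end hole at low y.

```bash
python3 - <<'E'
from h import *
a=load('scene0');b=load('side0')
print('bush',onplane(a,(220.8,133),.081),onplane(b,(343.9,170.8),.081))
print('pin',onplane(a,(315.5,168),.083),onplane(b,(278,247.4),.083))
for z in(a,b):
    P=cloud(z).reshape(-1,3)
    q=P[(abs(P[:,2]-.075)<.003)&(np.hypot(P[:,0]-.525,P[:,1]+.188)<.075)].astype(np.float32)
    c,r=cv2.minEnclosingCircle(q[:,:2]);print('head',c,r)
    q=P[(P[:,2]>.052)&(P[:,2]<.09)&(np.hypot(P[:,0]-.521,P[:,1]-.092)<.02)];print('pin',q.mean(0),q.min(0),q.max(0))
o=manip.get_obs();R=Ro.from_quat(o['ee_rot']).as_matrix();print(R.round(3))
print('to above pin, tool axes',tool([.521,.092,.231]))
E
```

```text
bush [ 0.5475058  -0.14124554  0.081     ] [ 0.54274495 -0.13872553  0.081     ]
pin [0.52159087 0.09228666 0.083     ] [0.51964519 0.09239296 0.083     ]Traceback (most recent call last):
  File "<stdin>", line 8, in <module>
cv2.error: OpenCV(4.12.0) /io/opencv/modules/imgproc/src/shapedescr.cpp:201: error: (-215:Assertion failed) count >= 0 && (depth == CV_32F || depth == CV_32S) in function 'minEnclosingCircle'
```

```bash
python3 -m creep '{"slide":[[0,0,0],[0,0,0],[0,0,0],[0,0,0],[0,0,0],[0,0,0],[0,0,0]],"twist":[-9.2,-9.2,-9.2,-9.2,-9.2,-9.2,-9.2]}' 50; python3 - <<'E'
from h import *
print(Ro.from_quat(manip.get_obs()['ee_rot']).as_matrix().round(3),tool([.5205,.092,.17]))
E
```

```text
clock: 1.02
position: [0.2705, -0.5633, 0.231]
ee_rot: [0.705, 0.709, 0.0, -0.0]
ft_force: [0.2, 0.4, 1.1]
grip_width: 0.499
grasp_force: 0.0
[[-0.006  1.    -0.   ]
 [ 1.     0.006  0.001]
 [ 0.001 -0.    -1.   ]] [0.65363371 0.25408699 0.06123235]
```

```bash
python3 -m creep '{"slide":[[0.05,0.03,0],[0.05,0.03,0],[0.05,0.03,0],[0.05,0.025,0],[0.05,0.025,0],[0.05,0.02,0],[0.05,0.02,0],[0.05,0.02,0]],"twist":[0,0,0,0,0,0,0,0]}' && python3 -m creep '{"slide":[[0.05,0.02,0],[0.05,0.02,0],[0.05,0.014,0],[0.05,0,0.01],[0.03,0,0.02],[0.02,0,0.02],[0,0,0],[0,0,0]],"twist":[0,0,0,0,0,0,0,0]}'
python3 - <<'E'
from h import *
print(tool([.5205,.092,.05]))
shot('wrist','w1')
z=load('w1');P=cloud(z);c=z['R']@np.array([.5205,.092,.083])+z['t']
print(cv2.projectPoints(np.array([[.5205,.092,.083]]),cv2.Rodrigues(z['R'])[0],z['t'],z['K'],z['D'])[0])
E
```

```text
clock: 2.02
position: [0.4705, -0.1615, 0.2313]
ee_rot: [0.707, 0.707, -0.0, 0.0]
ft_force: [0.3, -0.1, -0.1]
grip_width: 0.5
grasp_force: 0.0
clock: 3.02
position: [0.5244, 0.0858, 0.1818]
ee_rot: [0.707, 0.707, 0.0, 0.0]
ft_force: [0.4, 0.5, 0.3]
grip_width: 0.5
grasp_force: 0.0
[ 0.00621289 -0.0039109   0.13183049]
[[[244.88409814 183.3995777 ]]]
```

View pics/w1.png

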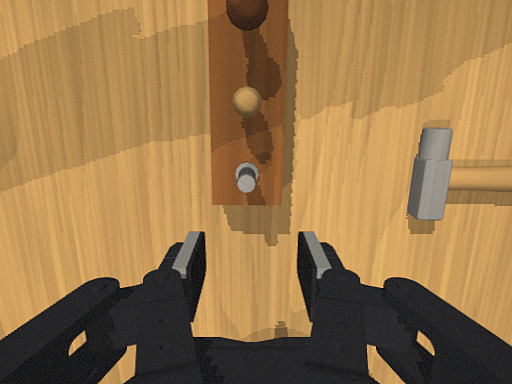

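The wrist view shows the pin's top disc at (247,184), close to the predicted (245,183). The fingers straddle the end of the block.

```bash
python3 - <<'E'
from h import *
z=load('w1');g=cv2.cvtColor(z['im'],cv2.COLOR_BGR2GRAY);P=cloud(z)
m=(P[...,2]>.078)&(P[...,2]<.09)&(np.hypot(P[...,0]-.5205,P[...,1]-.092)<.02)
v,u=np.nonzero(m);print(len(u),u.mean(),v.mean(),P[m].mean(0))
p=onplane(z,(u.mean(),v.mean()),.083);print(p,tool([p[0],p[1],.0503]))
E
```

```text
263 246.4296577946768 182.73764258555133 [0.52165741 0.09229426 0.0821629 ]
[0.5216686 0.0925147 0.083    ] [ 0.00693943 -0.00297649  0.13174162]
```

```bash
python3 -m creep '{"slide":[[0.007,-0.003,0.02],[0,0,0.03],[0,0,0.03],[0,0,0.03],[0,0,0.0215],[0,0,0],[0,0,0]],"twist":[0,0,0,0,0,0,0]}' && python3 -m creep '{"slide":[[0,0,0],[0,0,0],[0,0,0],[0,0,0],[0,0,0],[0,0,0]],"twist":[0,0,0,0,0,0]}' 0 60
```

```text
clock: 3.95
position: [0.5219, 0.0934, 0.0511]
ee_rot: [0.707, 0.707, 0.001, 0.001]
ft_force: [-0.3, -0.6, 0.4]
grip_width: 0.5
grasp_force: 0.0
clock: 4.7
position: [0.5217, 0.0938, 0.0509]
ee_rot: [0.707, 0.707, 0.0, 0.001]
ft_force: [-1.1, -1.2, 6.2]
grip_width: 0.145
grasp_force: 58.4
```

```bash
python3 -m creep '{"slide":[[0,0,-0.01],[0,0,-0.02],[0,0,-0.03],[0,0,-0.03],[0,0,-0.03],[-0.04,0,-0.015],[-0.05,0,0],[-0.05,0,0]],"twist":[0,0,0,0,0,0,2,2]}' && python3 -m creep '{"slide":[[-0.03,0,0],[0,0,0],[0,0,0]],"twist":[2,0,0]}'
python3 - <<'E'
from h import *
for n in('wrist','side','scene'): shot(n,n+'2')
w=load('wrist2')['im']; cv2.imwrite('pics/v2.png',w)
o=manip.get_obs();print(Ro.from_quat(o['ee_rot']).as_matrix().round(4),o['position'],o['ft_force'])
E
```

```text
clock: 5.7
position: [0.5196, -0.0473, 0.1867]
ee_rot: [0.731, 0.682, 0.001, 0.001]
ft_force: [0.7, 0.6, -1.0]
grip_width: 0.145
grasp_force: 58.4
clock: 6.08
position: [0.5176, -0.0745, 0.1853]
ee_rot: [0.742, 0.67, 0.0, 0.0]
ft_force: [0.2, 0.2, -0.9]
grip_width: 0.143
grasp_force: 58.4
[[ 1.010e-01  9.949e-01  3.000e-04]
 [ 9.949e-01 -1.010e-01  3.000e-04]
 [ 3.000e-04  2.000e-04 -1.000e+00]] [ 0.51749237 -0.07445868  0.18501256] [ 0.18630496  0.86677624 -0.120837  ]
```

View pics/v2.png

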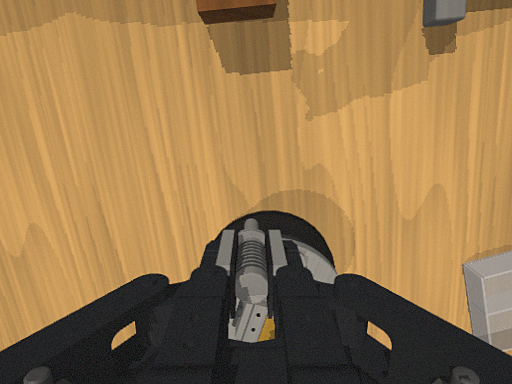

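The pin is held, but the vise lies behind the fingers in this view. I'll move past it so the wrist camera sees the bushing.

```bash
python3 -m creep '{"slide":[[-0.03,0.006,0],[-0.04,0.008,0],[-0.04,0.01,0],[0,0,0],[0,0,0],[0,0,0]],"twist":[0,0,0,8.5,8.5,0]}'
python3 - <<'E'
from h import *
shot('wrist','w3')
o=manip.get_obs();print(Ro.from_quat(o['ee_rot']).as_matrix().round(4),o['position'],o['ft_force'])
z=load('w3');P=cloud(z);m=(abs(P[...,2]-.081)<.0025)&(np.hypot(P[...,0]-.545,P[...,1]+.14)<.02)
v,u=np.nonzero(m);print(len(u),u.mean(),v.mean(),P[m].mean(0))
print(cv2.projectPoints(np.array([[.545,-.14,.081]]),cv2.Rodrigues(z['R'])[0],z['t'],z['K'],z['D'])[0])
E
```

```text
clock: 6.98
position: [0.5301, -0.187, 0.1848]
ee_rot: [0.833, 0.553, 0.0, -0.0]
ft_force: [0.8, 0.1, -1.0]
grip_width: 0.143
grasp_force: 58.5
[[ 3.856e-01  9.227e-01  0.000e+00]
 [ 9.227e-01 -3.856e-01  1.000e-04]
 [ 1.000e-04 -0.000e+00 -1.000e+00]] [ 0.53003793 -0.18709113  0.18482826] [-0.13879744  0.10085937 -0.56081919]
481 246.54885654885655 126.27442827442827 [ 0.54662996 -0.1413291   0.08011994]
[[[243.78592404 125.60897854]]]
```

View pics/w3.png

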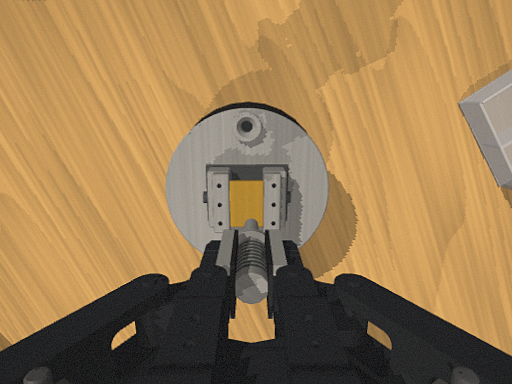

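The bushing's bore is at about (247,126), the disc's centre near (247,186), and the pin's tip near (251,222).

```bash
python3 - <<'E'
from h import *
z=load('w3');P=cloud(z)
b=onplane(z,(246.7,126.3),.081);print('bush',b)
m=(abs(P[...,2]-.0755)<.003);m[:100]=0
v,u=np.nonzero(m); q=P[m];k=np.hypot(q[:,0]-.525,q[:,1]+.188)<.075
h=cv2.convexHull(q[k][:,:2].astype(np.float32))[:,0]
A=np.c_[2*h,np.ones(len(h))]; s=np.linalg.lstsq(A,(h**2).sum(1),rcond=None)[0];print('head',s[:2],np.sqrt(s[2]+s[0]**2+s[1]**2), np.hypot(*(b[:2]-s[:2])))
t=onplane(z,(251,222),.1848-.0363);print('tip tool',tool(t))
o=manip.get_obs();R=Ro.from_quat(o['ee_rot'])
print('pin move to bush', tool(b)+[.0013,0,0]); e=b[:2]-s[:2];print('radial deg',np.degrees(np.arctan2(e[1],e[0])))
g=z['im'][100:150,220:275]; cv2.imwrite('pics/b3.png',cv2.resize(g,None,fx=10,fy=10,interpolation=cv2.INTER_CUBIC))
E
```

```text
bush [ 0.54677863 -0.14129181  0.081     ]
head [ 0.52664869 -0.18931071] 0.06528225714819914 0.05206754184428409
tip tool [-0.00048968  0.00082243  0.0363282 ]
pin move to bush [ 0.050003   -0.00221055  0.10383288]
radial deg 67.25614589373232
```

View pics/b3.png

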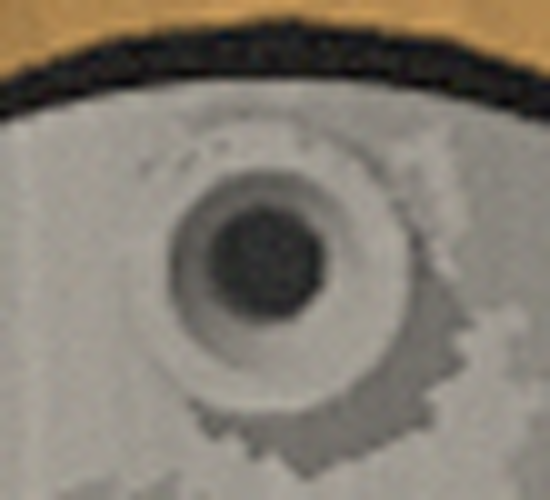

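```bash
python3 -m creep '{"slide":[[0.02,-0.001,0],[0.02,-0.001,0],[0.0097,-0.0005,0],[0,0,0.02],[0,0,0.02],[0,0,0.018],[0,0,0],[0,0,0]],"twist":[0,0,0,0,0,0,0,0]}'
python3 - <<'E'
from h import *
print(tool([.54678,-.14129,.081])+[.0009,-.0004,0])
for n in('side','scene'):shot(n,n+'4')
a=load('scene4')['im'][90:170,160:267];b=load('side4')['im'][100:220,290:450]
cv2.imwrite('pics/v4.png',np.hstack([cv2.resize(c,(400,300),interpolation=cv2.INTER_CUBIC) for c in(a,b)]))
E
```

```text
clock: 8.02
position: [0.5473, -0.1413, 0.1275]
ee_rot: [0.834, 0.552, 0.0, 0.0]
ft_force: [0.0, -0.8, -0.7]
grip_width: 0.145
grasp_force: 58.5
[ 0.00073114 -0.00090591  0.04650307]
```

View pics/v4.png

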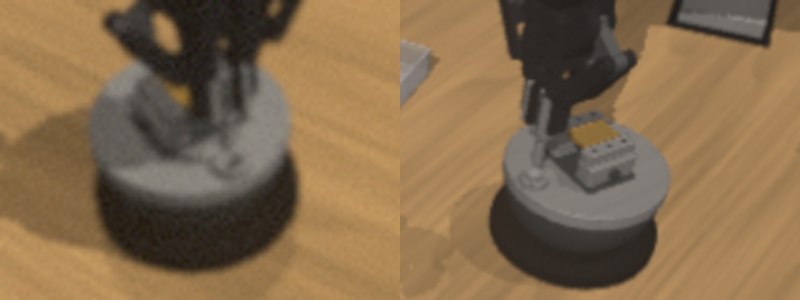

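Both views show the pin tip hanging directly above the bushing. Descending carefully.

```bash
python3 -m creep '{"slide":[[0.0006,-0.0008,0.004],[0,0,0.003],[0,0,0.002],[0,0,0.002],[0,0,0.001],[0,0,0]],"twist":[0,0,0,0,0,0]}' && python3 -m creep '{"slide":[[0,0,0.001],[0,0,0.001],[0,0,0]],"twist":[0,0,0]}'
```

```text
clock: 8.88
position: [0.5464, -0.1403, 0.1148]
ee_rot: [0.834, 0.552, -0.0, -0.0]
ft_force: [0.1, -0.1, -0.7]
grip_width: 0.146
grasp_force: 58.5
clock: 9.25
position: [0.5463, -0.1403, 0.1127]
ee_rot: [0.834, 0.552, -0.0, -0.0]
ft_force: [-0.1, 0.1, -0.7]
grip_width: 0.141
grasp_force: 58.5
```

```bash
python3 -m creep '{"slide":[[0,0,0.0015],[0,0,0.0015],[0,0,0.0015],[0,0,0.0015],[0,0,0]],"twist":[0,0,0,0,0]}' && python3 -m creep '{"slide":[[0,0,0.0015],[0,0,0.0015],[0,0,0.0015],[0,0,0]],"twist":[0,0,0,0]}'
```

```text
clock: 9.88
position: [0.5463, -0.1403, 0.1066]
ee_rot: [0.834, 0.552, -0.0, -0.0]
ft_force: [0.3, -0.3, -0.8]
grip_width: 0.146
grasp_force: 58.5
clock: 10.38
position: [0.5462, -0.1403, 0.102]
ee_rot: [0.834, 0.552, -0.0, -0.0]
ft_force: [-0.5, 0.5, -1.5]
grip_width: 0.141
grasp_force: 58.4
```

```bash
python3 -m creep '{"slide":[[0,0,0.001],[0,0,0.001],[0,0,0]],"twist":[0,0,0]}' && python3 -m creep '{"slide":[[0,0,0.0007],[0,0,0.0007],[0,0,0]],"twist":[0,0,0]}'
```

```text
clock: 10.75
position: [0.5463, -0.1403, 0.1001]
ee_rot: [0.834, 0.552, -0.0, -0.0]
ft_force: [-0.9, 0.8, -0.0]
grip_width: 0.138
grasp_force: 58.4
clock: 11.12
position: [0.5464, -0.1404, 0.0989]
ee_rot: [0.834, 0.552, 0.0, 0.0]
ft_force: [-1.3, -0.9, -0.2]
grip_width: 0.145
grasp_force: 58.4
```

```bash
python3 -m creep '{"slide":[[0,0,0.0005],[0,0,0.0005],[0,0,0]],"twist":[0,0,0]}' && python3 -m creep '{"slide":[[0,0,0],[0,0,0]],"twist":[0,0]}'
```

```text
clock: 11.5
position: [0.5467, -0.1404, 0.0986]
ee_rot: [0.834, 0.552, 0.0, 0.0]
ft_force: [-3.6, 1.9, 5.9]
grip_width: 0.145
grasp_force: 59.3
clock: 11.75
position: [0.5467, -0.1404, 0.0986]
ee_rot: [0.834, 0.552, 0.0, 0.0]
ft_force: [-4.8, 1.2, 7.5]
grip_width: 0.143
grasp_force: 59.2
```

```bash
cat > ok.py <<'E'
from h import *
o=manip.get_obs();f=o['ft_force'];t=Ro.from_quat(o['ee_rot']).inv().apply(f)
e=o['position'][:2]-[.52665,-.18931]
print('z',o['position'][2].round(5),'tool f',t.round(1),'r',np.hypot(*e).round(4),'ang',np.degrees(np.arctan2(e[1],e[0])).round(2),'yaw',np.degrees(np.arctan2(*Ro.from_quat(o['ee_rot']).as_matrix()[1::-1,1])).round(2) if 0 else '')
sys.exit(0 if o['position'][2]>.0980 and abs(t[1])<9 and abs(t[0])<10 and 3<-t[2]<16 else 1)
E
python3 -m creep '{"slide":[[0,0.00113,0],[0,0.00113,0],[0,0.00113,0]],"twist":[1.25,1.25,1.25]}' | tail -0; python3 ok.py && python3 -m creep '{"slide":[[0,0.00113,0],[0,0.00113,0],[0,0.00113,0]],"twist":[1.25,1.25,1.25]}' | tail -0; python3 ok.py
```

```text
z 0.09858 tool f [-0.2 -4.8 -6.7] r 0.0528 ang 64.11 yaw 
z 0.09856 tool f [-0.1 -4.3 -8.2] r 0.0528 ang 60.48 yaw Exception ignored on flushing sys.stdout:
BrokenPipeError: [Errno 32] Broken pipe
Exception ignored on flushing sys.stdout:
BrokenPipeError: [Errno 32] Broken pipe
```

```bash
python3 -m creep '{"slide":[[0,0.00113,0],[0,0.00113,0],[0,0.00113,0]],"twist":[1.25,1.25,1.25]}' >/dev/null; python3 ok.py && python3 -m creep '{"slide":[[0,0.00113,0],[0,0.00113,0],[0,0.00113,0]],"twist":[1.25,1.25,1.25]}' >/dev/null; python3 ok.py && python3 -m creep '{"slide":[[0,0.00113,0],[0,0.00113,0],[0,0.00113,0]],"twist":[1.25,1.25,1.25]}' >/dev/null; python3 ok.py
```

```text
z 0.09857 tool f [-1.5 -4.3 -7.5] r 0.0527 ang 56.78 yaw 
z 0.09858 tool f [-1.6 -3.8 -7.6] r 0.0527 ang 53.13 yaw 
z 0.09854 tool f [-1.5 -5.  -6.1] r 0.0527 ang 49.49 yaw
```

```bash
python3 -m creep '{"slide":[[0,0.00113,0],[0,0.00113,0],[0,0.00113,0.0001]],"twist":[1.25,1.25,1.25]}' >/dev/null; python3 ok.py && python3 -m creep '{"slide":[[0,0.00113,0],[0,0.00113,0],[0,0.00113,0]],"twist":[1.25,1.25,1.25]}' >/dev/null; python3 ok.py && python3 -m creep '{"slide":[[0,0.00113,0],[0,0.00113,0],[0,0.00113,0]],"twist":[1.25,1.25,1.25]}' >/dev/null; python3 ok.py
```

```text
z 0.09855 tool f [-1.3 -4.7 -8.6] r 0.0528 ang 45.8 yaw 
z 0.09846 tool f [-1.8 -3.9 -6.6] r 0.0527 ang 42.18 yaw 
z 0.09779 tool f [-0.4 -1.5 -0.9] r 0.0526 ang 38.53 yaw
```

The support has gone (z force down to 0.9 N), so a hole has been found. Pushing down gently.

```bash
python3 -m creep '{"slide":[[0,0,0.0005],[0,0,0.0005],[0,0,0]],"twist":[0,0,0]}' >/dev/null; python3 ok.py
```

```text
z 0.0968 tool f [-0.7 -1.4 -1.5] r 0.0525 ang 38.35 yaw
```

```bash
python3 -m creep '{"slide":[[0,0,0.0005],[0,0,0.0005],[0,0,0.0005],[0,0,0]],"twist":[0,0,0,0]}' >/dev/null; python3 ok.py
```

```text
z 0.09531 tool f [0.3 1.3 0. ] r 0.0524 ang 38.25 yaw
```

```bash
python3 -m creep '{"slide":[[0,0,0.001],[0,0,0.001],[0,0,0.001],[0,0,0]],"twist":[0,0,0,0]}' >/dev/null; python3 ok.py;  python3 -m creep '{"slide":[[0,0,0.001],[0,0,0.001],[0,0,0.001],[0,0,0]],"twist":[0,0,0,0]}' >/dev/null; python3 ok.py
```

```text
z 0.09225 tool f [ 0.3  2.7 -0.8] r 0.0524 ang 38.22 yaw 
z 0.08926 tool f [-1.2  5.3 -0.7] r 0.0524 ang 38.27 yaw
```

```bash
python3 -m creep '{"slide":[[0,0.0004,0.0005],[0,0,0.0005],[0,0,0.0005],[0,0,0]],"twist":[0,0,0,0]}' >/dev/null; python3 ok.py
```

```text
z 0.08771 tool f [-1.3  3.4 -2.1] r 0.0525 ang 38.17 yaw
```

```bash
python3 -m creep '{"slide":[[0,0,0.0004],[0,0,0.0004],[0,0,0]],"twist":[0,0,0]}' >/dev/null; python3 ok.py
```

```text
z 0.08695 tool f [-1.   4.4 -2.1] r 0.0525 ang 38.15 yaw
```

```bash
python3 -m creep '{"slide":[[0,0.0002,0.0004],[0,0,0.0004],[0,0,0]],"twist":[0,0,0]}' >/dev/null; python3 ok.py
```

```text
z 0.08684 tool f [-2.5  0.9 -8.7] r 0.0525 ang 38.0 yaw
```

The collar is seated: z matches the expected 0.0869 and the push is about 9 N. Releasing and lifting.

```bash
python3 -m creep '{"slide":[[0,0,0],[0,0,0],[0,0,0],[0,0,0]],"twist":[0,0,0,0]}' 40; python3 -m creep '{"slide":[[0,0,-0.01],[0,0,-0.03],[0,0,-0.03],[0,0,-0.03],[-0.05,0,-0.02],[-0.03,0,0],[0,0,0],[0,0,0]],"twist":[0,0,0,0,0,0,0,0]}'
python3 - <<'E'
from h import *
for n in('wrist','side'):shot(n,n+'9')
z=load('wrist9');P=cloud(z);b=np.array([.52665,-.18931])+.0521*np.array([np.cos(np.radians(38)),np.sin(np.radians(38))])
m=(np.hypot(P[...,0]-b[0],P[...,1]-b[1])<.014)&(P[...,2]>.082);q=P[m];print(b,len(q),np.percentile(q[:,2],[5,50,95]))
t=q[q[:,2]>.113];print(t.mean(0))
cv2.imwrite('pics/v9.png',np.hstack([cv2.resize(z['im'],(400,300)),cv2.resize(load('side9')['im'][100:220,290:450],(400,300))]))
E
```

```text
clock: 18.38
position: [0.5679, -0.1568, 0.086]
ee_rot: [0.948, 0.318, -0.0, -0.0]
ft_force: [0.6, -0.3, -0.6]
grip_width: 0.397
grasp_force: 0.0
clock: 19.38
position: [0.5047, -0.2047, 0.2067]
ee_rot: [0.948, 0.318, 0.0, 0.0]
ft_force: [0.8, 0.4, 0.3]
grip_width: 0.401
grasp_force: 0.0
[ 0.56770536 -0.15723404] 1319 [0.08412888 0.34873353 0.34873353]
[ 0.56165213 -0.16230819  0.27737021]
```

View pics/v9.png

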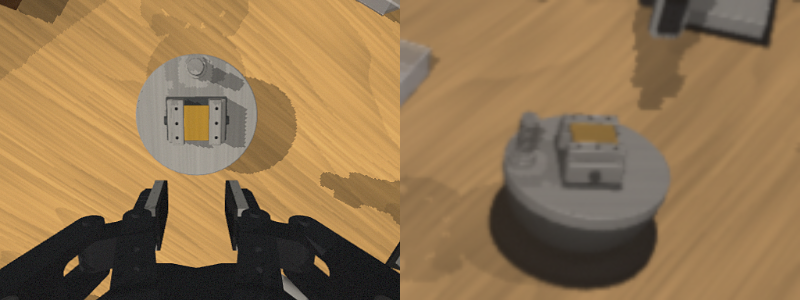

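The pin stands upright in the bushing at wrist (197,66) in the left panel, and the gripper is clear. One check of its top height (should be 0.119), then hand in.

```bash
python3 - <<'E'
from h import *
z=load('wrist9');P=cloud(z);m=(np.hypot(P[...,0]-.5677,P[...,1]+.1572)<.02)&(P[...,2]>.11)&(P[...,2]<.14)
q=P[m];print(len(q),q.mean(0),np.percentile(q[:,2],[5,50,95]))
if len(q)>20 and abs(np.median(q[:,2])-.119)<.003: print(manip.hand_in())
E
```

```text
369 [ 0.5670106  -0.15828317  0.1179583 ] [0.11342346 0.11825701 0.11940852]
the job is handed in; nothing more can be done
None
```

The lock pin is fully home in the bushing with the head locked in a lock hole; it is released, the other tools were left alone, and the job was handed in at about 19.5 s (no verdict came back).

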